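Load the vegetable slicer's blades under its pinned sliding guard

TASK

The slicer's guard is locked shut by the spring pin in its telescopic tube: press the pin flush and slide the tube away from you, hole by hole, until the pin has sprung out in the last hole and the guard is fully open. Then lay every blade that is on the sheet pan flat, rib up, on the bed of its own width, with its notch over that bed's locating pin and its length along the bed. When all are seated, slide the guard back the same way to its first hole, pin sprung out, so that it covers the seated blades, and leave the other kitchen things where they are.

Things in the scene. Friction and masses are not known exactly. Their poses are not given: they have to be found in the camera images.
- slicer: white base slab of the vegetable slicer, 330 x 313 x 12 mm, fixed. Origin on its underside; +x runs along the telescopic tube, roughly away from the robot, z up. From -y to +y it carries the tube and a flat white deck (x -90..75, y -75..160 mm, top 30 mm up) with the wide, middle and narrow beds. The tube's end posts stand at x -148..-132 and 162..178 mm, 84 mm high
- tube_grip (a point): fixed point on the tube's axis, level with and beside the spring pin, 60 mm above the counter (slicer's axes). The aluminium outer tube is 32 mm wide (y), 34 mm high, 186 mm long. The pin sticks out of its -y side. Gripped here from above, one finger on the pin, one on the plain +y side, the pin is pressed flush and the same grip can drag the tube along x
- detent_pin (a joint): brass spring pin, round-ended, 12 mm diameter, in the fixed inner tube (does not travel along x). Value in m: 0 = sprung out through a hole, 8 mm proud of the tube's side, locking it; about 0.008 = pressed flush (4 N); about 0.010 = under the tube's wall between holes
- guard_tube (a joint): slide of the outer tube and guard, m, positive along the slicer's +x (opening). Its holes meet the pin at 0 (guard shut), 0.032, 0.064 and 0.096 (fully open), with 1 to 2 mm of play; stops at -0.003 and 0.100. Sliding takes a few N, up to 10 N on leaving a hole; at each hole the pin springs out by itself and locks, and must be pressed again
- guard_edge (a point): middle of the lower edge of the guard's hanging lip, 51 mm above the counter. The guard is a steel plate fixed on the outer tube, 77 to 81 mm above the counter, 50 mm deep (x), reaching over all three beds, with this lip along its edge nearest the robot; it travels with the tube. Shut, it spans x 32..82 mm of the slicer, over the locating pins
- bed_wide (a point): foot of the steel locating pin (10 mm diameter, 16 mm high) of the wide bed, on the deck's top, 30 mm above the counter; axes as the slicer's. The bed is a dark grey inlay flush in the white deck, 64 mm wide (y), 118 mm long, reaching from 12 mm on the far side (+x) of the pin to 106 mm on the near side
- bed_middle (a point): foot of the steel locating pin (10 mm diameter, 16 mm high) of the middle bed, on the deck's top, 30 mm above the counter; axes as the slicer's. The bed is a dark grey inlay flush in the white deck, 50 mm wide (y), 118 mm long, reaching from 12 mm on the far side (+x) of the pin to 106 mm on the near side
- bed_narrow (a point): foot of the steel locating pin (10 mm diameter, 16 mm high) of the narrow bed, on the deck's top, 30 mm above the counter; axes as the slicer's. The bed is a dark grey inlay flush in the white deck, 36 mm wide (y), 118 mm long, reaching from 12 mm on the far side (+x) of the pin to 106 mm on the near side
- blade_wide: wide blade: steel plate 120 (x) x 64 (y) x 5 mm, 90 g. Origin: centre of its underside, z up. Its +x end has an open notch 15 mm wide, 18 mm deep (x 42..60 mm). On top a black grip rib: x -22..22 mm, 14 mm wide, 5 to 30 mm above the underside. Starts on the pan, rib up, or is absent. Seated: on its bed, +x as the slicer's, the locating pin at x = 50 mm (47 to 55) of the blade
- blade_middle: middle blade: steel plate 120 (x) x 50 (y) x 5 mm, 90 g. Origin: centre of its underside, z up. Its +x end has an open notch 15 mm wide, 18 mm deep (x 42..60 mm). On top a black grip rib: x -22..22 mm, 14 mm wide, 5 to 30 mm above the underside. Starts on the pan, rib up, or is absent. Seated: on its bed, +x as the slicer's, the locating pin at x = 50 mm (47 to 55) of the blade
- blade_narrow: narrow blade: steel plate 120 (x) x 36 (y) x 5 mm, 90 g. Origin: centre of its underside, z up. Its +x end has an open notch 15 mm wide, 18 mm deep (x 42..60 mm). On top a black grip rib: x -22..22 mm, 14 mm wide, 5 to 30 mm above the underside. Starts on the pan, rib up, or is absent. Seated: on its bed, +x as the slicer's, the locating pin at x = 50 mm (47 to 55) of the blade
- sheet_pan: aluminium sheet pan 340 (x) x 250 (y) mm, fixed, floor 3 mm thick, rim 16 mm high; origin under its centre
- glass_jar: glass jar, 72 mm diameter, 120 mm high; bystander, to be left alone (origin under it)
- pastry_ring: steel pastry ring, 90 mm diameter, 45 mm high; bystander, to be left alone (origin under it)
- pink_bowl: pink plastic bowl, 120 mm wide, 55 mm high; bystander, to be left alone (origin under it)
- honey_dipper: wooden honey dipper lying, 152 mm long; origin at the near side of its 34 mm thick head; bystander, to be left alone (origin under it)
- coffee_mug: white mug, 80 mm diameter, 90 mm high; bystander, to be left alone (origin under it)
- wooden_spoon: wooden spoon lying, 240 mm long; bystander, to be left alone (origin under it)

How it is judged:
On the way, in this order (a step that is already met when the one before it is completed fails the run):
1. the guard is fully open and the pin has sprung out in the last hole (value of joint guard_tube above 0.093 m and value of joint detent_pin below 0.002 m), for 0.2 s.
2. with the guard open, every blade present lies seated on its own bed, notch over the pin, and is let go (all of step 1 and x of bed_wide in the frame of blade_wide between 0.045 and 0.057 m and y of bed_wide in the frame of blade_wide between -0.004 and 0.004 m and z of blade_wide in the frame of bed_wide between -0.0025 and 0.0025 m and x of blade_wide in the frame of bed_wide below -0.02 m and angle between each of blade_wide, blade_middle, blade_narrow's own z axis and vertical below 0.06 rad and angle between the x axis of each of blade_wide, blade_middle, blade_narrow and the x axis of slicer, either way round below 0.12 rad and x of bed_middle in the frame of blade_middle between 0.045 and 0.057 m and y of bed_middle in the frame of blade_middle between -0.004 and 0.004 m and z of blade_middle in the frame of bed_middle between -0.0025 and 0.0025 m and x of blade_middle in the frame of bed_middle below -0.02 m and x of bed_narrow in the frame of blade_narrow between 0.045 and 0.057 m and y of bed_narrow in the frame of blade_narrow between -0.004 and 0.004 m and z of blade_narrow in the frame of bed_narrow between -0.0025 and 0.0025 m and x of blade_narrow in the frame of bed_narrow below -0.02 m and linear speed of each of blade_wide, blade_middle, blade_narrow below 0.02 m/s and contact force between the fingers and blade_wide below 0.1 N and contact force between the fingers and blade_middle below 0.1 N and contact force between the fingers and blade_narrow below 0.1 N), for 0.2 s.
3. the guard is shut again and the pin has sprung out in the first hole (value of joint guard_tube between -0.0029 and 0.003 m and value of joint detent_pin below 0.002 m), for 0.2 s.
At the end, for the whole second after the job is handed in: guard tube within 3 mm of its first hole, pin out within 2 mm; each blade present at rest, untouched, flat (2.5 mm, 0.06 rad) on the bed of its own width, in line within 0.12 rad, with the locating pin in its notch (45 to 57 mm along, within 4 mm across) (all of step 3 and x of bed_wide in the frame of blade_wide between 0.045 and 0.057 m and y of bed_wide in the frame of blade_wide between -0.004 and 0.004 m and z of blade_wide in the frame of bed_wide between -0.0025 and 0.0025 m and x of blade_wide in the frame of bed_wide below -0.02 m and angle between each of blade_wide, blade_middle, blade_narrow's own z axis and vertical below 0.06 rad and angle between the x axis of each of blade_wide, blade_middle, blade_narrow and the x axis of slicer, either way round below 0.12 rad and x of bed_middle in the frame of blade_middle between 0.045 and 0.057 m and y of bed_middle in the frame of blade_middle between -0.004 and 0.004 m and z of blade_middle in the frame of bed_middle between -0.0025 and 0.0025 m and x of blade_middle in the frame of bed_middle below -0.02 m and x of bed_narrow in the frame of blade_narrow between 0.045 and 0.057 m and y of bed_narrow in the frame of blade_narrow between -0.004 and 0.004 m and z of blade_narrow in the frame of bed_narrow between -0.0025 and 0.0025 m and x of blade_narrow in the frame of bed_narrow below -0.02 m and linear speed of each of blade_wide, blade_middle, blade_narrow below 0.02 m/s and contact force between the fingers and blade_wide below 0.1 N and contact force between the fingers and blade_middle below 0.1 N and contact force between the fingers and blade_narrow below 0.1 N).
It fails at once if a bystander (jar, ring, bowl, dipper, mug or spoon) is moved by more than 40 mm (distance of any of glass_jar, pastry_ring, pink_bowl, honey_dipper, coffee_mug, wooden_spoon from where it was at the start of the episode above 0.04 m).
Of blade_wide, blade_middle, blade_narrow only 2 to 3 are there at a start; the rules pass over those that are not, and their reading is None.
At some moment in a run one of blade_wide, blade_middle, blade_narrow may be knocked a few centimetres aside while the robot is not near it.
Once in a run the grip may slacken for a moment while it holds something.
It also fails if it takes over 210 s, if anything falls off the work surface, if the arm or the gripper's body presses on something with over 40 N, if the wrist force passes 120 N, or if a joint passes its speed limit or range.

ROBOT

A 6-joint arm with a two-finger parallel gripper is mounted at the origin on the work surface. World frame = base frame: x ahead of the robot, y to its left, z up, the work surface at z = 0. Lengths are in m, angles in rad, forces in N, time in s.
With the tool pointing down it reaches from about 0.3 to 0.875 m from the base axis. Payload 6.4 kg.
Tool frame: the origin (TCP) lies between the finger pads; the fingertips stand 22 mm ahead of it and the grasp point (between the pads) lies 3 mm ahead of it; z points along the fingers, y is the line along which they close (so a half turn about z gives the same grasp; the last joint's range is limited). The gripper opens to 85 mm and grips with 20 to 120 N. Pads are 22 mm wide; open, the fingers measure 114 mm over their backs; the gripper's body (76 mm by 85 mm) begins 54 mm behind the grasp point. The pads swing forward as they close: fully open they stand 13 mm farther back than shut.
Start: joints at [1.067, 0.181, 1.607, -0, 1.354, -0.206], TCP at [0.169, 0.55, 0.253] pointing down, gripper open.
Joint ranges: [-2.99, 2.99], [-0.89, 2.07], [0.3, 2.58], [-1.14, 4.28], [0, 2.63], [-3.12, 3.12]. Speed limits (rad/s): [2.57, 2.57, 3.01, 3.14, 3.14, 3.14].

INTERFACE

Orientations are given as a unit quaternion [w, x, y, z].
In Python, from bench import ctrl, imaging, workorder gives the robot as it stands.
- The arm moves only by the shell command python3 -m pendant 'ROWS' [OPENING]. ROWS is JSON, a list of rows, each a list of 4 numbers: the shift along the tool's x, y, z in cm, then the turn about the tool's z in degrees. In form: [[dx, dy, dz, roll], ...]. A call has 1 to 12 rows; each row is the pose to reach, as a shift and turn from the pose commanded when the call began, along the tool's axes at that moment; what a row does not reach only later rows make up. A row lasts 1/12 s, in which the tool goes at most 41.7 mm and 7.16 degrees, less where a joint would pass 70% of its speed; a pose out of reach is approached as far as the arm can. A call with a gripper value outside its range is refused whole. OPENING is the opening, from 0 (shut) to 1 (fully open), set as the call begins (- or left out, the last holds). The fingers move at their own pace and stop on an object; the grip force is fixed at half the most. Time passes only in rows, so rows that repeat a pose let the fingers close. It gives the time, the measured TCP pose, the force, the opening and the grip force at its end, in the units of the state.
- ctrl.get_obs(): the state, without advancing time (a new reading comes with each control period).
- imaging.camera(name): name is "side" or "top" or "wrist"; returns the picture (480x640x3 uint8, red, green, blue); there is no depth.
- imaging.camera_info(name): a dict with "K" (3x3 intrinsics, pixels), "T" (4x4, takes a point from camera to world coordinates); the wrist camera has in their place "tool_from_camera" (4x4, takes a point from camera to tool coordinates, whose origin is the TCP and whose axes are the flange's). Camera axes: x right, y up, looking along -z (the intrinsics and any distortion apply to the point x, -y, -z); pixel columns grow to the right and rows downward; lengths in m; the calibration is good to about 2 mm. A picture is of the moment at which its call begins: read the wrist's pose just before it. camera_info takes no time and is no camera call.
- workorder.hand_in(): hands the job in; it is judged then, once.
The state is a dict: "time_s": time; "q": joint angles; "dq": joint speeds; "joint_efforts": joint torques, N m; "eef_pos": TCP position; "eef_rot": TCP orientation; "wrist_force": force on the tool from outside, world axes, zero at the start; "torque": the same for the moment, N m; "opening": opening from 0.0 (shut) to 1.0 (fully open); "grasp_force": force on a finger pad.
Only numpy, scipy, OpenCV 4.12 (cv2) and the standard library are available. Lean on these libraries where they do the work, as an engineer would, in place of code of your own. Each camera call takes 0.05 s, during which the arm holds its last target. There are 200 camera calls.

## Working session

There is one attempt and no reset: what is moved stays moved. The work goes in short steps, Python scripts to look and compute and a shell command to move; the robot and the scene stay as the last step left them, time stands still between calls to the robot, and variables do not carry over. Pictures are saved under pics/ and viewed, at most 17 in all, crops included, and the job is handed in when it is done.

```bash
ls; mkdir -p pics; python3 - <<'E'
from bench import ctrl, imaging
import cv2
o=ctrl.get_obs();print({k:(v if not hasattr(v,'tolist') else v.tolist()) for k,v in o.items()})
for n in ("side","top","wrist"):
    im=imaging.camera(n);cv2.imwrite(f"pics/{n}0.png",im[:,:,::-1]);i=imaging.camera_info(n);print(n,i)
E
```

```text
pics
{'time_s': 0.0, 'q': [1.0666924658213504, 0.18157447294607656, 1.6080005861257427, -1.3365348503651002e-05, 1.3538421852346092, -0.20629462540397553], 'dq': [-4.34830814705254e-05, 0.0004674107425100915, -0.000562487572765209, 0.0006980626559969246, 0.0011861000010400205, -0.001853291976508269], 'joint_efforts': [-0.0010442286293255165, -44.4874370098114, -35.1328182220459, -0.0004414441718836315, 0.009382546995766461, 5.519622732208518e-06], 'eef_pos': [0.16844468199465118, 0.5492235355887394, 0.25236893072534194], 'eef_rot': [-0.00031115804983439726, 0.14835347058797374, 0.9889339793127454, -0.0008576163650631678], 'wrist_force': [0.2503422362444401, 0.4721668011209813, -1.037051230278542], 'torque': [-0.04599755240945958, -0.0007849438772317619, 0.03591582996389938], 'grasp_force': 0.0, 'opening': 0.9984676486969493}
side {'K': array([[606.2709504 ,   0.        , 325.42985125],
       [  0.        , 606.2709504 , 244.49242756],
       [  0.        ,   0.        ,   1.        ]]), 'T': array([[ 0.96624953,  0.19084599, -0.17303076,  0.32049013],
       [-0.2571813 ,  0.7532897
[... 494 characters left out ...]
       [ 2.96486872e-03,  1.07442778e-01,  9.94206849e-01,
         1.94626209e+00],
       [ 0.00000000e+00,  0.00000000e+00,  0.00000000e+00,
         1.00000000e+00]])}
wrist {'K': array([[413.73989759,   0.        , 323.31787929],
       [  0.        , 413.73989759, 234.68194116],
       [  0.        ,   0.        ,   1.        ]]), 'tool_from_camera': array([[ 1.43540248e-04,  9.59438294e-01,  2.81918674e-01,
         7.16346299e-02],
       [ 9.99999790e-01,  4.04884488e-05, -6.46946807e-04,
         6.84821523e-04],
       [-6.32119991e-04,  2.81918708e-01, -9.59438087e-01,
        -1.20736156e-01],
       [ 0.00000000e+00,  0.00000000e+00,  0.00000000e+00,
         1.00000000e+00]])}
```

View pics/side0.png

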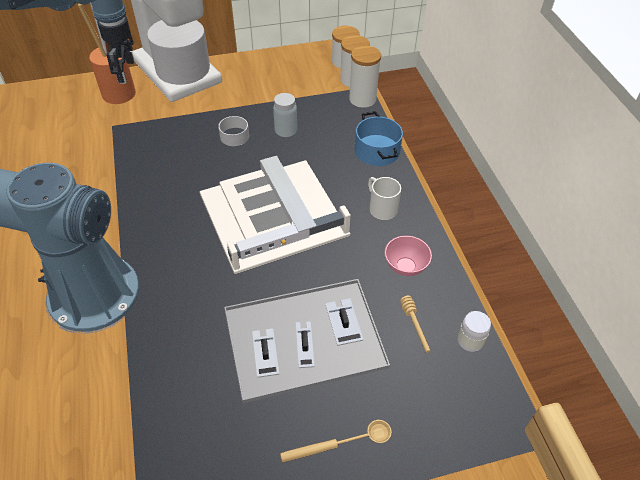

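View pics/top0.png

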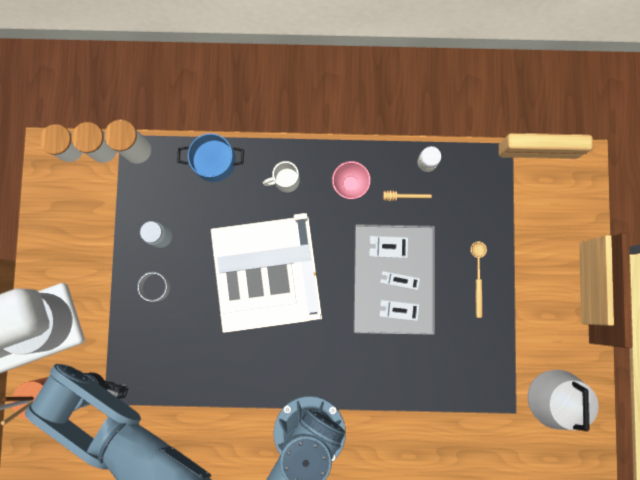

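The side view shows three blades on the pan, at (345,320) wide, (305,343) narrow and (265,352) middle. In the top view their notches point left, which is +y. The slicer is at about (265,275) with the brass pin at (316,273), on its -y side.

```bash
cat > h.py <<'E'
import numpy as np, cv2
from bench import ctrl, imaging
from scipy.spatial.transform import Rotation as R
def pose():
    o=ctrl.get_obs();w,x,y,z=o['eef_rot'];T=np.eye(4);T[:3,:3]=R.from_quat([x,y,z,w]).as_matrix();T[:3,3]=o['eef_pos'];return T
def grab(n,save=None):
    T=pose();im=imaging.camera(n);i=imaging.camera_info(n)
    if n=='wrist': T=T@i['tool_from_camera']
    else: T=i['T']
    if save: cv2.imwrite(f'pics/{save}.png',im[:,:,::-1])
    return im,i['K'],T
def ray(K,T,u,v):
    return T[:3,3],T[:3,:3]@np.array([(u-K[0,2])/K[0,0],-(v-K[1,2])/K[1,1],-1])
def plane(K,T,u,v,z):
    p,d=ray(K,T,u,v);return p+d*(z-p[2])/d[2]
def proj(K,T,P):
    c=T[:3,:3].T@(np.asarray(P)-T[:3,3]);return K[0,2]+K[0,0]*c[0]/-c[2],K[1,2]+K[1,1]*c[1]/c[2]
def go(P,yaw=None,T=None):
    "shift in tool cm to bring TCP to P; yaw = world direction (deg) for tool x axis"
    T=pose() if T is None else T
    s=T[:3,:3].T@(np.asarray(P)-T[:3,3])*100
    a=np.degrees(np.arctan2(T[1,0],T[0,0]))
    r=None if yaw is None else -((yaw-a+180)%360-180)
    return s.round(2),'tool x yaw %.1f'%a,'roll',r
E
python3 - <<'E'
from h import *
im,K,T=grab('top')
hsv=cv2.cvtColor(im,cv2.COLOR_RGB2HSV)
m=((hsv[...,2]>200)&(hsv[...,1]<40)).astype('u1')
m[:, :200]=0;m[:,335:]=0;m[:205]=0;m[340:]=0
n,l,s,c=cv2.connectedComponentsWithStats(m);k=1+s[1:,4].argmax();print(s[k])
ct=max(cv2.findContours((l==k).astype('u1'),0,2)[0],key=cv2.contourArea)
h=cv2.convexHull(ct);print(cv2.approxPolyDP(h,4,True)[:,0].tolist())
for p in cv2.approxPolyDP(h,4,True)[:,0]:print(p,plane(K,T,*p,.012).round(3))
# blades: dark ribs & bright plates
print('pin',plane(K,T,316,273,.06).round(3))
for p in [(388,247),(400,281),(399,310)]: print(plane(K,T,*p,.02).round(3))
pan=[(356,226),(434,226),(434,334),(355,333)]
for p in pan: print(plane(K,T,*p,.016).round(3))
iw,Kw,Tw=grab('wrist');print(go([.35,.05,.35],0))
E
```

```text
[ 211  213  111  119 8803]
[[305, 213], [321, 318], [223, 331], [211, 229]]
[305 213] [0.682 0.029 0.012]
[321 318] [ 0.35  -0.03   0.012]
[223 331] [0.303 0.275 0.012]
[211 229] [0.623 0.327 0.012]
pin [ 0.488 -0.011  0.06 ]
[ 0.578 -0.236  0.02 ]
[ 0.471 -0.276  0.02 ]
[ 0.381 -0.273  0.02 ]
[ 0.643 -0.134  0.016]
[ 0.649 -0.382  0.016]
[ 0.309 -0.384  0.016]
[ 0.306 -0.137  0.016]
(array([-32.  , -42.44,  -9.68]), 'tool x yaw 162.9', 'roll', np.float64(162.9377736330814))
```

```bash
python3 -c "
from h import *
print(go([.44,.13,.36],9.5))"
```

```text
(array([-38.25, -32.15, -10.69]), 'tool x yaw 162.9', 'roll', np.float64(153.4377736330814))
```

```bash
python3 -m pendant '[[-38.2,-32.1,-10.7,153.4],[-38.2,-32.1,-10.7,153.4],[-38.2,-32.1,-10.7,153.4],[-38.2,-32.1,-10.7,153.4],[-38.2,-32.1,-10.7,153.4],[-38.2,-32.1,-10.7,153.4],[-38.2,-32.1,-10.7,153.4],[-38.2,-32.1,-10.7,153.4],[-38.2,-32.1,-10.7,153.4],[-38.2,-32.1,-10.7,153.4],[-38.2,-32.1,-10.7,153.4],[-38.2,-32.1,-10.7,153.4]]' 1; python3 -c "
from h import *
print(go([.44,.13,.36],9.5))"
```

```text
time_s: 1.25
eef_pos: [0.4348, 0.1373, 0.3588]
eef_rot: [0.0, 0.785, 0.62, 0.0]
wrist_force: [0.5, 1.0, 0.3]
opening: 0.999
grasp_force: 0.0
(array([-0.59,  0.67, -0.12]), 'tool x yaw 76.6', 'roll', np.float64(67.13192285161023))
```

```bash
python3 -m pendant '[[0,0,0,67],[0,0,0,67],[0,0,0,67],[0,0,0,67],[0,0,0,67],[0,0,0,67],[0,0,0,67],[0,0,0,67],[0,0,0,67],[0,0,0,67],[0,0,0,67]]'; python3 -c "
from h import *
im,K,T=grab('wrist','w1');np.savez('w1',K=K,T=T)"
```

```text
time_s: 2.17
eef_pos: [0.4341, 0.1392, 0.358]
eef_rot: [-0.0, 0.996, 0.086, -0.0]
wrist_force: [-0.4, 0.1, -0.6]
opening: 1.003
grasp_force: 0.0
```

View pics/w1.png

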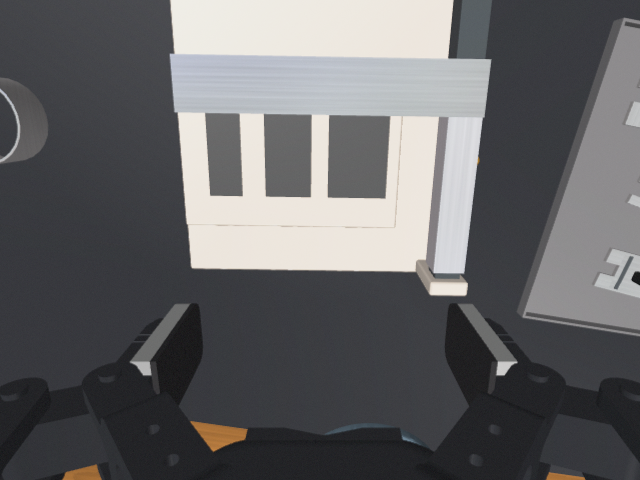

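The wrist view shows the beds' near edges at row ~198 (narrow 208–242, middle 264–311, wide 328–387). The tube runs from (448,270) to (462,115) and the brass tip is at (476,160).

```bash
python3 - <<'E'
from h import *
d=np.load('w1.npz');K,T=d['K'],d['T'];im=cv2.imread('pics/w1.png')
hsv=cv2.cvtColor(im,cv2.COLOR_BGR2HSV)
# beds
m=(im.max(2)<120).astype('u1');m[:, :195]=0;m[:,395:]=0;m[:112]=0;m[215:]=0
n,l,s,c=cv2.connectedComponentsWithStats(m)
yaw=[]
for k in range(1,n):
    if s[k,4]<500: continue
    ys=range(s[k,1]+12,s[k,1]+s[k,3]-6,4)
    L=[np.where(l[y]==k)[0].min() for y in ys];Rr=[np.where(l[y]==k)[0].max()+1 for y in ys]
    PL=np.array([plane(K,T,a-.5,y,.03)[:2] for a,y in zip(L,ys)]);PR=np.array([plane(K,T,a-.5,y,.03)[:2] for a,y in zip(Rr,ys)])
    f=[np.polyfit(P[:,0],P[:,1],1) for P in (PL,PR)]
    yv=s[k,1]+s[k,3]-.5; uc=s[k,0]+s[k,2]/2
    near=plane(K,T,uc,yv,.03)
    print('bed',s[k],'width',np.hypot(*(PL-PR).mean(0)),'yaw',[np.degrees(np.arctan(a[0])) for a in f],'near mid',near.round(4));yaw+=[a[0] for a in f]
a=np.arctan(np.mean(yaw));print('yaw',np.degrees(a))
e=cv2.inRange(hsv,(10,90,90),(35,255,255));e[:,:430]=0;e[:,500:]=0;e[300:]=0
ys,xs=np.where(e);print('brass',len(xs),xs.min(),xs.max(),ys.min(),ys.max())
print('brass tip',plane(K,T,xs.max(),ys.mean(),.06))
for u,v,z in [(191,270,.012),(418,271,.012),(435,270,.06),(468,272,.077),(445,120,.077),(480,120,.077),(428,266,.06)]:print((u,v),plane(K,T,u,v,z).round(4))
# slab left edge
E
```

```text
bed [ 206  114   36   82 2632] width 0.034394530636527955 yaw [np.float64(9.093083880626622), np.float64(8.932818019121067)] near mid [0.4008 0.2451 0.03  ]
bed [ 264  115   47   82 3694] width 0.048474986063094735 yaw [np.float64(8.825125426272628), np.float64(8.48520575752546)] near mid [0.4117 0.1761 0.03  ]
bed [ 328  116   61   82 4756] width 0.06257367396783242 yaw [np.float64(8.916315989810363), np.float64(8.89871199896089)] near mid [0.4241 0.0989 0.03  ]
yaw 8.858636196394107
brass 11 477 479 157 163
brass tip [ 0.48740907 -0.00900865  0.06      ]
(191, 270) [0.2991 0.2783 0.012 ]
(418, 271) [0.3449 0.0085 0.012 ]
(435, 270) [0.3657 0.0054 0.06  ]
(468, 272) [ 0.375  -0.0229  0.077 ]
(445, 120) [0.5187 0.0392 0.077 ]
(480, 120) [0.5243 0.0069 0.077 ]
(428, 266) [0.3688 0.014  0.06  ]
```

```bash
python3 -c "
from h import *
print(go([.4833,.0161,.12],8.9))"
```

```text
(array([ 2.69, 12.98, 23.81]), 'tool x yaw 10.1', 'roll', np.float64(1.1667623762729988))
```

```bash
python3 -m pendant '[[2.7,13,20,1.2],[2.7,13,20,1.2],[2.7,13,20,1.2],[2.7,13,20,1.2],[2.7,13,20,1.2],[2.7,13,20,1.2],[2.7,13,23.8,1.2],[2.7,13,23.8,1.2],[2.7,13,23.8,1.2]]'; python3 -c "
from h import *
print(go([.4833,.0161,.058],8.9));im,K,T=grab('wrist','w2')"
```

```text
time_s: 2.97
eef_pos: [0.4816, 0.0161, 0.1184]
eef_rot: [-0.001, 0.997, 0.077, -0.003]
wrist_force: [0.7, -0.7, 1.2]
opening: 0.999
grasp_force: 0.0
(array([0.2 , 0.03, 6.04]), 'tool x yaw 8.8', 'roll', np.float64(-0.06882492484515979))
```

View pics/w2.png

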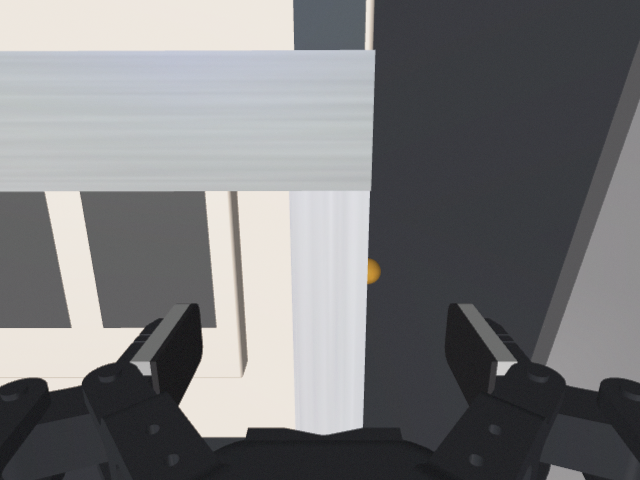

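The tube (292–368) is centred between the fingers and the pin is at (373,271).

```bash
python3 -c "
from h import *
i=imaging.camera_info('wrist');T0=pose();T=T0@i['tool_from_camera'];K=i['K']
for u,v,z in [(380,271,.06),(290,271,.077),(367,271,.077)]: print((T0[:3,:3].T@(plane(K,T,u,v,z)-T0[:3,3])*100).round(2))"
```

```text
[0.1  2.58 6.05]
[ 0.76 -1.49  4.35]
[0.76 1.78 4.35]
```

```bash
python3 -m pendant '[[0.1,0.15,3,0],[0.1,0.15,6,0],[0.1,0.15,6,0],[0.1,0.15,6,0]]'; python3 -m pendant '[[0,0,0,0],[0,0,0,0],[0,0,0,0],[0,0,0,0],[0,0,0,0],[0,0,0,0],[0,0,0,0],[0,0,0,0]]' 0
```

```text
time_s: 3.35
eef_pos: [0.4849, 0.015, 0.0613]
eef_rot: [-0.0, 0.997, 0.077, -0.0]
wrist_force: [-0.3, -0.1, 1.2]
opening: 1.0
grasp_force: 0.0
time_s: 4.02
eef_pos: [0.4859, 0.0145, 0.0619]
eef_rot: [0.0, 0.997, 0.077, 0.001]
wrist_force: [-1.8, 0.9, 10.2]
opening: 0.37
grasp_force: 59.2
```

```bash
python3 -m pendant '[[0.4,0,0,0],[0.8,0,0,0],[1.2,0,0,0],[1.6,0,0,0],[2.0,0,0,0],[2.4,0,0,0],[2.8,0,0,0],[3.1,0,0,0],[3.25,0,0,0],[3.25,0,0,0],[3.25,0,0,0],[3.25,0,0,0]]'; python3 -c "
from h import *
im,K,T=grab('wrist','w3')"
```

```text
time_s: 5.02
eef_pos: [0.5184, 0.0196, 0.062]
eef_rot: [0.0, 0.997, 0.077, 0.002]
wrist_force: [-0.1, 1.3, 8.6]
opening: 0.368
grasp_force: 59.0
```

View pics/w3.png

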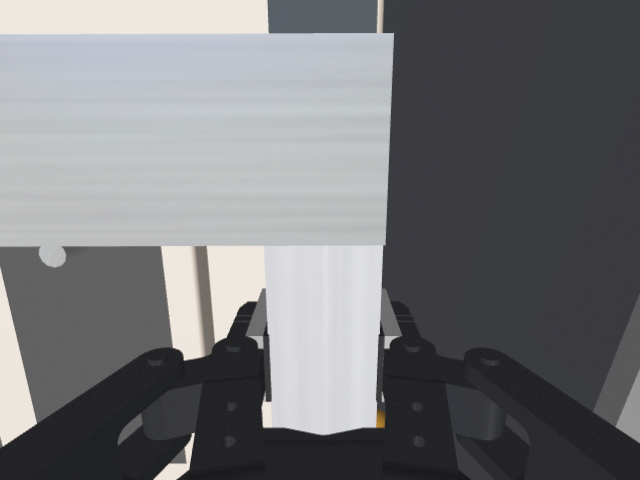

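The tube moved about 33 mm and brass shows behind the right finger at (382,418), so the pin is out in hole 2.

```bash
python3 -m pendant '[[0,0,0,0],[0,0,0,0],[0,0,0,0],[0,0,0,0],[-1.5,0,0,0],[-3.25,0,0,0],[-3.25,0,0,0],[-3.25,0,0,0]]' 0.65;  python3 -m pendant '[[0,0,0,0],[0,0,0,0],[0,0,0,0],[0,0,0,0],[0,0,0,0]]' 0; python3 -m pendant '[[0.4,0,0,0],[0.8,0,0,0],[1.2,0,0,0],[1.6,0,0,0],[2.0,0,0,0],[2.4,0,0,0],[2.8,0,0,0],[3.1,0,0,0],[3.25,0,0,0],[3.25,0,0,0],[3.25,0,0,0]]'
```

```text
time_s: 5.73
eef_pos: [0.4842, 0.0146, 0.06]
eef_rot: [-0.0, 0.997, 0.076, -0.0]
wrist_force: [0.8, -0.4, -0.4]
opening: 0.649
grasp_force: 0.0
time_s: 6.15
eef_pos: [0.486, 0.0145, 0.0609]
eef_rot: [0.0, 0.997, 0.077, 0.001]
wrist_force: [-0.1, -0.1, 5.7]
opening: 0.37
grasp_force: 59.8
time_s: 7.07
eef_pos: [0.5183, 0.0196, 0.0609]
eef_rot: [0.0, 0.997, 0.077, 0.001]
wrist_force: [1.6, 0.9, 4.6]
opening: 0.367
grasp_force: 59.5
```

Same again for the last hole, then lift and look.

```bash
python3 -m pendant '[[0,0,0,0],[0,0,0,0],[0,0,0,0],[0,0,0,0],[-1.5,0,0,0],[-3.25,0,0,0],[-3.25,0,0,0],[-3.25,0,0,0]]' 0.65;  python3 -m pendant '[[0,0,0,0],[0,0,0,0],[0,0,0,0],[0,0,0,0],[0,0,0,0]]' 0; python3 -m pendant '[[0.4,0,0,0],[0.8,0,0,0],[1.2,0,0,0],[1.6,0,0,0],[2.0,0,0,0],[2.4,0,0,0],[2.8,0,0,0],[3.1,0,0,0],[3.25,0,0,0],[3.25,0,0,0],[3.25,0,0,0]]'; python3 -m pendant '[[0,0,0,0],[0,0,0,0],[0,0,0,0],[0,0,0,0],[-3,0,-3,0],[-3,0,-6,0],[-6,-6,-12,0],[-6,-8,-16,0],[-6,-8,-18,0],[-6,-8,-18,0],[-6,-8,-18,0]]' 1; python3 -c "
from h import *
im,K,T=grab('wrist','w4');np.savez('w4',K=K,T=T)"
```

```text
time_s: 7.73
eef_pos: [0.4842, 0.0146, 0.06]
eef_rot: [-0.0, 0.997, 0.076, -0.0]
wrist_force: [0.7, 0.9, 0.2]
opening: 0.651
grasp_force: 0.0
time_s: 8.15
eef_pos: [0.486, 0.0145, 0.061]
eef_rot: [0.0, 0.997, 0.077, 0.001]
wrist_force: [-1.5, -0.2, 5.8]
opening: 0.364
grasp_force: 59.7
time_s: 9.07
eef_pos: [0.5179, 0.0196, 0.0609]
eef_rot: [0.0, 0.997, 0.077, 0.001]
wrist_force: [-1.3, -0.0, 6.7]
opening: 0.366
grasp_force: 59.8
time_s: 9.98
eef_pos: [0.4472, 0.091, 0.2457]
eef_rot: [0.0, 0.997, 0.078, 0.005]
wrist_force: [0.7, 0.1, 0.4]
opening: 0.999
grasp_force: 0.0
```

View pics/w4.png

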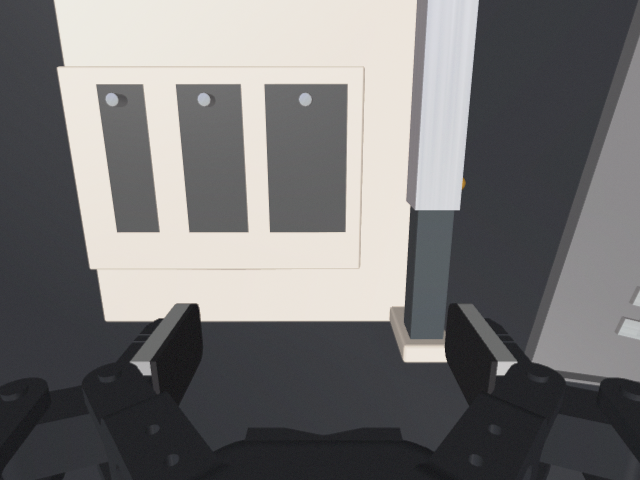

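The guard is open and out of view. Brass shows at (461,184), and the locating pin tops are at (112,100), (204,100) and (305,100).

```bash
cat > beds.py <<'E'
from h import *
d=np.load('w4.npz');K,T=d['K'],d['T'];im=cv2.imread('pics/w4.png')
m=(im.max(2)<110).astype('u1');m[:,:95]=0;m[:,355:]=0;m[:75]=0;m[245:]=0
n,l,s,c=cv2.connectedComponentsWithStats(m)
out=[]
for k in range(1,n):
    if s[k,4]<500: continue
    ct=max(cv2.findContours((l==k).astype('u1'),0,2)[0],key=cv2.contourArea)
    q=cv2.approxPolyDP(cv2.convexHull(ct),6,True)[:,0].astype(float)
    P=np.array([plane(K,T,*p,.03)[:2] for p in q],dtype='f4')
    r=cv2.minAreaRect(P);(w,h)=sorted(r[1]);ctr=np.array(r[0])
    b=cv2.boxPoints(r);e=[b[1]-b[0],b[2]-b[1]];e=max(e,key=np.linalg.norm);e=e/np.linalg.norm(e)*np.sign(e[0])
    pin=ctr+e*.047; out.append(pin);print('w,l',round(w,4),round(h,4),'yaw',np.degrees(np.arctan2(e[1],e[0])),'pin',pin.round(4))
for u in (112,204,305): print('pin by top',plane(K,T,u,100,.046).round(4))
print('gap',np.linalg.norm(out[0]-out[1]),np.linalg.norm(out[1]-out[2]))
print('yaw across', [np.degrees(np.arctan2(*(out[i]-out[j])[::-1])) for i,j in [(0,1),(1,2),(0,2)]])
E
python3 beds.py; python3 -c "
from h import *
print(go([.44,-.26,.36],90))"
```

```text
w,l 0.0625 0.1163 yaw 8.913591 pin [0.5279 0.1181]
w,l 0.0346 0.1118 yaw 8.913568 pin [0.5035 0.2591]
w,l 0.0481 0.1104 yaw 8.913576 pin [0.5134 0.1915]
pin by top [0.5053 0.2586 0.046 ]
pin by top [0.5158 0.1915 0.046 ]
pin by top [0.5274 0.1178 0.046 ]
gap 0.14307473600388437 0.0683501021342756
yaw across [np.float64(-80.19837182451028), np.float64(98.31452819563262), np.float64(-78.83895857055022)]
(array([ -6.  ,  34.51, -11.69]), 'tool x yaw 8.9', 'roll', np.float64(-81.09091142542115))
```

```bash
python3 -c "
from h import *
print(go([.475,-.33,.32],90))"
```

```text
(array([-3.65, 41.97, -7.67]), 'tool x yaw 8.9', 'roll', np.float64(-81.09091142542115))
```

```bash
python3 -m pendant '[[-3.6,42,-7.6,-81.1],[-3.6,42,-7.6,-81.1],[-3.6,42,-7.6,-81.1],[-3.6,42,-7.6,-81.1],[-3.6,42,-7.6,-81.1],[-3.6,42,-7.6,-81.1],[-3.6,42,-7.6,-81.1],[-3.6,42,-7.6,-81.1],[-3.6,42,-7.6,-81.1],[-3.6,42,-7.6,-81.1],[-3.6,42,-7.6,-81.1],[-3.6,42,-7.6,-81.1]]';python3 -m pendant '[[0,0,0,0],[0,0,0,0],[0,0,0,0],[0,0,0,0]]'; python3 -c "
from h import *
im,K,T=grab('wrist','w5');np.savez('w5',K=K,T=T)"
```

```text
time_s: 11.03
eef_pos: [0.4727, -0.3378, 0.3148]
eef_rot: [0.0, 0.717, 0.697, -0.001]
wrist_force: [-0.4, 0.1, 0.1]
opening: 1.004
grasp_force: 0.0
time_s: 11.37
eef_pos: [0.4737, -0.3296, 0.3152]
eef_rot: [-0.001, 0.718, 0.696, 0.0]
wrist_force: [-0.5, 0.8, 0.0]
opening: 1.002
grasp_force: 0.0
```

View pics/w5.png

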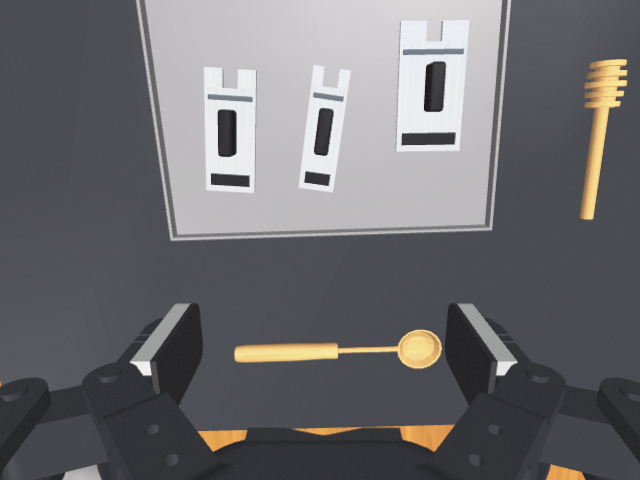

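All three blades lie rib up with their notches toward image-up (+y): middle (230,130), narrow (324,130) and wide (433,87).

```bash
cat > bl.py <<'E'
from h import *
def blades(im,K,T,z=.008,thr=195,show=False):
    m=(im.min(2)>thr).astype('u1');m[285:]=0
    m=cv2.morphologyEx(m,cv2.MORPH_CLOSE,np.ones((3,3),'u1'))
    out=[]
    n,l,s,c=cv2.connectedComponentsWithStats(m)
    big=[k for k in range(1,n) if s[k,4]>150]
    # join pieces (split by dark stripes) by closing
    m2=cv2.morphologyEx(np.isin(l,big).astype('u1'),cv2.MORPH_CLOSE,np.ones((17,5),'u1'))
    for ct in cv2.findContours(m2,0,2)[0]:
        if cv2.contourArea(ct)<1500: continue
        P=np.array([plane(K,T,*p,z)[:2] for p in cv2.convexHull(ct)[:,0]],dtype='f4')
        r=cv2.minAreaRect(P);b=cv2.boxPoints(r);e=max([b[1]-b[0],b[2]-b[1]],key=np.linalg.norm);e=e/np.linalg.norm(e)
        up=T[:2,1]; e=e*np.sign(e@up)
        out.append((min(r[1]),max(r[1]),np.array(r[0]),np.degrees(np.arctan2(e[1],e[0]))))
    return out
E
python3 - <<'E'
from bl import *
d=np.load('w5.npz');im=cv2.imread('pics/w5.png')
print(im[150,180],im[170,240],im[120,450])
for t in (195,215,225):
  for b in blades(im,d['K'],d['T'],thr=t): print(t,np.round(b[:2],4),b[2].round(4),round(b[3],1))
E
```

```text
[189 187 190] [236 236 234] [236 235 233]
195 [0.1806 0.2895] [ 0.4978 -0.2472] 178.2
215 [0.0501 0.1201] [ 0.3814 -0.2718] 84.9
215 [0.0364 0.1202] [ 0.4755 -0.2735] 80.2
215 [0.0641 0.1206] [ 0.5819 -0.2363] 88.8
225 [0.0495 0.1195] [ 0.3815 -0.2719] 84.8
225 [0.0356 0.1197] [ 0.4755 -0.2735] 80.2
225 [0.0635 0.1197] [ 0.5819 -0.2362] 88.8
```

```bash
python3 -c "
from h import *
print(go([.5819,-.2363,.10],88.8))"
```

```text
(array([ 9.65, 10.52, 21.56]), 'tool x yaw 88.2', 'roll', np.float64(-0.5735698610286306))
```

```bash
python3 -m pendant '[[9.65,10.5,12,-0.6],[9.65,10.5,15,-0.6],[9.65,10.5,18,-0.6],[9.65,10.5,21.5,-0.6],[9.65,10.5,21.5,-0.6],[9.65,10.5,21.5,-0.6],[9.65,10.5,21.5,-0.6],[9.65,10.5,21.5,-0.6]]' 0.6; python3 -c "
from h import *
im,K,T=grab('wrist','w6');np.savez('w6',K=K,T=T)
print(go([.5819,-.2363,.034],88.8))
T0=pose()
h=cv2.cvtColor(im,cv2.COLOR_RGB2GRAY)
m=(h<60).astype('u1');m[:150]=0
n,l,s,c=cv2.connectedComponentsWithStats(m);print([(s[k].tolist()) for k in range(1,n) if s[k,4]>300])
"
```

```text
time_s: 12.08
eef_pos: [0.58, -0.2345, 0.0973]
eef_rot: [-0.004, 0.713, 0.701, -0.001]
wrist_force: [0.1, 0.4, -0.4]
opening: 0.597
grasp_force: 0.0
(array([0.02, 0.08, 6.64]), 'tool x yaw 88.9', 'roll', np.float64(0.14606722202097444))
[[313, 222, 28, 93, 2475], [0, 291, 640, 189, 54423], [280, 330, 94, 18, 1617]]
```

View pics/w6.png

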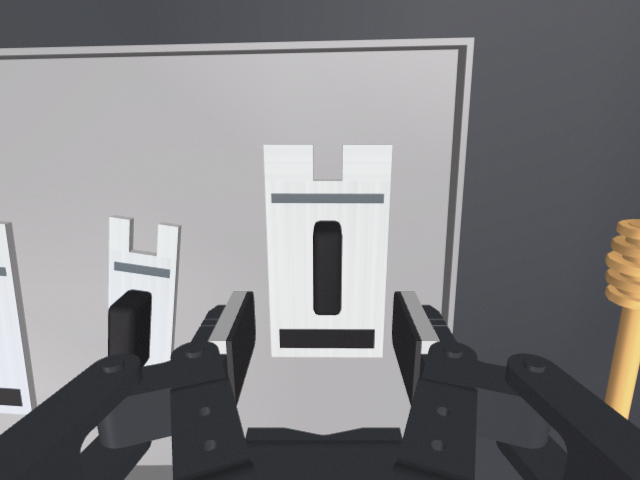

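The gripper is centred on the wide blade's rib (327,268) and in line with it.

```bash
python3 -m pendant '[[0,0.05,3.5,0],[0,0.05,6.5,0],[0,0.05,6.5,0],[0,0.05,6.5,0]]'; python3 -m pendant '[[0,0,0,0],[0,0,0,0],[0,0,0,0],[0,0,0,0],[0,0,0,0],[0,0,0,0]]' 0;python3 -m pendant '[[0,0,-2,0],[0,0,-5,0],[0,0,-9,0],[0,0,-13,0],[0,0,-16,0],[0,0,-16,0]]'; python3 -c "
from h import *
a=np.radians(8.9);P=np.array([.5274,.1178])-.0505*np.array([np.cos(a),np.sin(a)]);print(P)
print(go([*P,.19],8.9))"
```

```text
time_s: 12.47
eef_pos: [0.582, -0.2387, 0.0376]
eef_rot: [-0.0, 0.715, 0.7, -0.0]
wrist_force: [0.7, -0.4, 0.3]
opening: 0.6
grasp_force: 0.0
time_s: 12.97
eef_pos: [0.5838, -0.2392, 0.0392]
eef_rot: [0.002, 0.714, 0.7, 0.0]
wrist_force: [-1.3, 0.3, 7.6]
opening: 0.148
grasp_force: 61.4
time_s: 13.47
eef_pos: [0.5861, -0.2403, 0.2061]
eef_rot: [0.007, 0.714, 0.7, 0.002]
wrist_force: [1.3, -0.5, -0.0]
opening: 0.146
grasp_force: 60.3
[0.47750803 0.10998713]
(array([ 34.81, -11.57,   1.18]), 'tool x yaw 88.9', 'roll', np.float64(79.96186077306888))
```

```bash
python3 -m pendant '[[34.8,-11.6,1,80],[34.8,-11.6,1,80],[34.8,-11.6,1,80],[34.8,-11.6,1,80],[34.8,-11.6,1,80],[34.8,-11.6,1,80],[34.8,-11.6,1,80],[34.8,-11.6,1,80],[34.8,-11.6,1,80],[34.8,-11.6,1,80],[34.8,-11.6,1,80],[34.8,-11.6,1,80]]';python3 -m pendant '[[0,0,0,0],[0,0,0,0],[0,0,0,0],[0,0,0,0]]';python3 -c "
from h import *
print(go([.4775,.110,.095],8.9))"
```

```text
time_s: 14.47
eef_pos: [0.4727, 0.1136, 0.1866]
eef_rot: [0.0, 0.997, 0.075, 0.0]
wrist_force: [-0.0, -0.9, -1.3]
opening: 0.142
grasp_force: 60.2
time_s: 14.8
eef_pos: [0.4733, 0.1121, 0.1862]
eef_rot: [0.0, 0.997, 0.078, 0.0]
wrist_force: [0.1, 0.3, -0.9]
opening: 0.147
grasp_force: 60.2
(array([0.38, 0.27, 9.12]), 'tool x yaw 8.9', 'roll', np.float64(0.009411748551656274))
```

```bash
python3 -m pendant '[[0.4,0.25,3,0],[0.4,0.25,6,0],[0.4,0.25,9,0],[0.4,0.25,9,0],[0.4,0.25,9,0],[0.4,0.25,9,0]]';python3 -c "
from h import *
im,K,T=grab('wrist','w7');np.savez('w7',K=K,T=T,T0=pose())"
```

```text
time_s: 15.3
eef_pos: [0.4786, 0.1104, 0.0975]
eef_rot: [0.0, 0.997, 0.077, 0.001]
wrist_force: [0.1, 0.1, -0.4]
opening: 0.142
grasp_force: 60.2
```

View pics/w7.png

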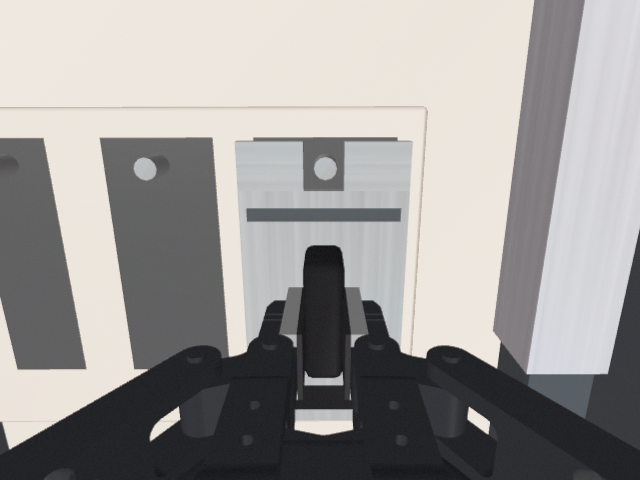

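The pin (325,168) shows inside the notch opening (columns 303–344, rows 141–190). Now I'll work out the offsets.

```bash
cat > notch.py <<'E'
from h import *
import sys
# args: npz pinu pinv left right mouth back
a=sys.argv;d=np.load(a[1]+'.npz');K,T,T0=d['K'],d['T'],d['T0'];pu,pv,l,r,m,b=map(float,a[2:8])
t=lambda u,v,z:(T0[:3,:3].T@(plane(K,T,u,v,z)-T0[:3,3])*100)
zt=T0[2,3]-.036+.005
p=t(pu,pv,.046);n1=t((l+r)/2,m,zt);n2=t((l+r)/2,b,zt);print('pin',p.round(2),'mouth',n1.round(2),'back',n2.round(2))
print('shift dy',round(p[1]-n2[1],2),'dx to put pin 8.5mm from back:',round(p[0]-n2[0]-.85,2),'TCP z',T0[2,3])
E
python3 notch.py w7 325 168 303 344 141 190
```

```text
pin [ 4.94 -0.01  5.23] mouth [ 6.17 -0.07  3.12] back [ 4.4  -0.07  3.11]
shift dy 0.06 dx to put pin 8.5mm from back: -0.31 TCP z 0.09810037211837506
```

```bash
python3 -m pendant '[[-0.3,0.06,0,0],[-0.3,0.06,1,0],[-0.3,0.06,2,0],[-0.3,0.06,2.6,0],[-0.3,0.06,3.0,0],[-0.3,0.06,3.1,0],[-0.3,0.06,3.1,0],[-0.3,0.06,3.1,0]]'
```

```text
time_s: 16.02
eef_pos: [0.4739, 0.1095, 0.0662]
eef_rot: [0.0, 0.997, 0.077, -0.001]
wrist_force: [-10.6, -1.0, 21.8]
opening: 0.144
grasp_force: 63.2
```

```bash
python3 -m pendant '[[0,0,-0.05,0],[0,0,-0.05,0],[0,0,-0.05,0],[0,0,-0.05,0],[0,0,-0.05,0]]' 0.35; python3 -m pendant '[[0,0,-3,0],[0,0,-6,0],[0,0,-9,0],[0,0,-12,0],[0,0,-12,0],[0,0,-12,0]]';python3 -c "
from h import *
im,K,T=grab('wrist','w8');np.savez('w8',K=K,T=T,T0=pose())"
```

```text
time_s: 16.43
eef_pos: [0.4745, 0.1094, 0.0653]
eef_rot: [-0.0, 0.997, 0.077, -0.0]
wrist_force: [0.0, -0.3, 0.3]
opening: 0.346
grasp_force: 0.0
time_s: 16.93
eef_pos: [0.4761, 0.1094, 0.1875]
eef_rot: [0.0, 0.997, 0.077, 0.002]
wrist_force: [-0.2, 0.1, 0.0]
opening: 0.349
grasp_force: 0.0
```

View pics/w8.png

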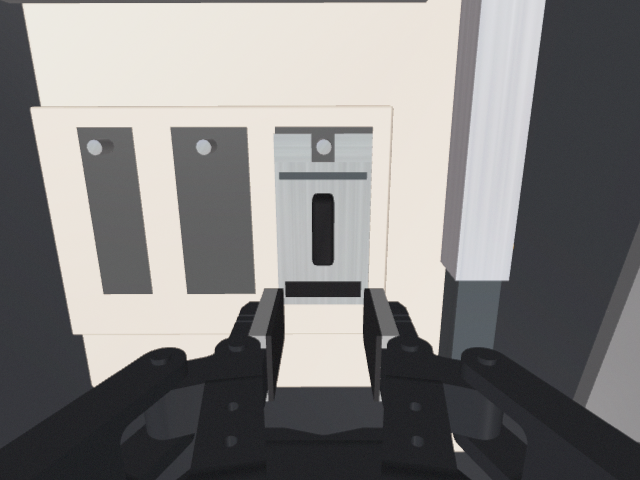

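The wide blade sits flat with the pin (323,147) in its notch (rows 134–162). Numeric check next, plus the way back to the pan.

```bash
python3 - <<'E'
from h import *
d=np.load('w8.npz');K,T,T0=d['K'],d['T'],d['T0']
for n,u,v,z in [('pin',323,147,.046),('back',323,162,.035),('mouth',323,134,.035),('near end',323,304.5,.035),('mid pin',203.5,147,.046),('nar pin',94.5,147,.046)]:print(n,plane(K,T,u,v,z).round(4), (T0[:3,:3].T@(plane(K,T,u,v,z)-T0[:3,3])*100).round(2))
print(go([.475,-.33,.32],90))
E
```

```text
pin [0.5278 0.1183 0.046 ] [ 5.37 -0.07 13.98]
back [0.5175 0.1167 0.035 ] [ 4.32 -0.07 15.08]
mouth [0.5352 0.1195 0.035 ] [ 6.11 -0.07 15.08]
near end [0.4167 0.101  0.035 ] [-5.88 -0.07 15.07]
mid pin [0.5164 0.1918 0.046 ] [ 5.36 -7.5  13.98]
nar pin [0.5059 0.2588 0.046 ] [  5.36 -14.28  13.97]
(array([ -6.73,  43.42, -13.43]), 'tool x yaw 8.9', 'roll', np.float64(-81.14706624630475))
```

```bash
python3 -m pendant '[[-6.7,43.4,-13.4,-81.1],[-6.7,43.4,-13.4,-81.1],[-6.7,43.4,-13.4,-81.1],[-6.7,43.4,-13.4,-81.1],[-6.7,43.4,-13.4,-81.1],[-6.7,43.4,-13.4,-81.1],[-6.7,43.4,-13.4,-81.1],[-6.7,43.4,-13.4,-81.1],[-6.7,43.4,-13.4,-81.1],[-6.7,43.4,-13.4,-81.1],[-6.7,43.4,-13.4,-81.1],[-6.7,43.4,-13.4,-81.1]]' 0.6;python3 -m pendant '[[0,0,0,0],[0,0,0,0],[0,0,0,0],[0,0,0,0],[0,0,0,0]]'; python3 -c "
from bl import *
im,K,T=grab('wrist','w9')
for b in blades(im,K,T,thr=220): print(np.round(b[:2],4),b[2].round(4),round(b[3],1))
print(pose()[:3,3]);b=[b for b in blades(im,K,T,thr=220) if .046<b[0]<.054][0]
print(go([*b[2],.10],b[3]))"
```

```text
time_s: 17.98
eef_pos: [0.4743, -0.3317, 0.3179]
eef_rot: [-0.002, 0.715, 0.7, -0.0]
wrist_force: [0.3, -0.4, 0.1]
opening: 0.599
grasp_force: 0.0
time_s: 18.4
eef_pos: [0.4753, -0.3281, 0.3185]
eef_rot: [-0.001, 0.716, 0.698, 0.0]
wrist_force: [-0.1, 0.1, -0.1]
opening: 0.6
grasp_force: 0.0
[0.1831 0.3013] [ 0.4925 -0.2457] 178.5
[ 0.47537779 -0.32822454  0.31891403]Traceback (most recent call last):
  File "<string>", line 5, in <module>
    print(pose()[:3,3]);b=[b for b in blades(im,K,T,thr=220) if .046<b[0]<.054][0]
                          ~~~~~~~~~~~~~~~~~~~~~~~~~~~~~~~~~~~~~~~~~~~~~~~~~~~~~^^^
IndexError: list index out of range
```

```bash
python3 -c "
from bl import *
i=imaging.camera_info('wrist');T0=pose();T=T0@i['tool_from_camera'];K=i['K'];np.savez('w9',K=K,T=T,T0=T0)
im=cv2.imread('pics/w9.png');print(im[150,270],im[170,240])
for t in (228,235,240,245):
  for b in blades(im,K,T,thr=t): print(t,np.round(b[:2],4),b[2].round(4),round(b[3],1),go([*b[2],.10],b[3]))"
```

```text
[220 219 220] [245 245 245]
228 [0.0505 0.1208] [ 0.3814 -0.2722] 84.8 (array([ 5.34, -9.52, 21.91]), 'tool x yaw 88.5', 'roll', np.float64(3.779537605240847))
228 [0.1821 0.2042] [ 0.5393 -0.2467] -1.5 (array([ 8.29,  6.2 , 21.89]), 'tool x yaw 88.5', 'roll', np.float64(89.9914939549705))
235 [0.0502 0.1203] [ 0.3816 -0.2722] 84.8 (array([ 5.34, -9.5 , 21.91]), 'tool x yaw 88.5', 'roll', np.float64(3.697334134113987))
235 [0.0365 0.1203] [ 0.4758 -0.2739] 80.3 (array([ 5.41, -0.08, 21.9 ]), 'tool x yaw 88.5', 'roll', np.float64(8.243099700431742))
240 [0.0498 0.1198] [ 0.3816 -0.2722] 84.7 (array([ 5.34, -9.5 , 21.91]), 'tool x yaw 88.5', 'roll', np.float64(3.7897329719418735))
240 [0.0359 0.12  ] [ 0.4759 -0.2739] 80.3 (array([ 5.41, -0.07, 21.9 ]), 'tool x yaw 88.5', 'roll', np.float64(8.258948407728752))
```

```bash
python3 -m pendant '[[5.3,-9.5,12,3.7],[5.3,-9.5,15,3.7],[5.3,-9.5,18,3.7],[5.3,-9.5,21.9,3.7],[5.3,-9.5,21.9,3.7],[5.3,-9.5,21.9,3.7],[5.3,-9.5,21.9,3.7],[5.3,-9.5,21.9,3.7],[5.3,-9.5,21.9,3.7]]' 0.6; python3 -c "
from h import *
im,K,T=grab('wrist','w10')
print(go([.3815,-.272,.035],84.8))
m=(im.max(2)<60).astype('u1');m[:150]=0
n,l,s,c=cv2.connectedComponentsWithStats(m);T0=pose()
for k in range(1,n):
  if 1200<s[k,4]<6000: print(s[k],c[k],(T0[:3,:3].T@(plane(K,T,*c[k],.033)-T0[:3,3])*100).round(2))
"
```

```text
time_s: 19.2
eef_pos: [0.3834, -0.2755, 0.1028]
eef_rot: [0.002, 0.738, 0.674, -0.0]
wrist_force: [-0.7, -0.1, -0.4]
opening: 0.602
grasp_force: 0.0
(array([ 0.42, -0.31,  6.85]), 'tool x yaw 84.8', 'roll', np.float64(-0.0056332875676332606))
[ 475  195   56   92 3678] [501.74986406 239.35454051] [1.48 8.55 7.08]
[ 304  208   28   91 2382] [317.47229219 252.63434089] [ 0.81 -0.34  7.05]
```

```bash
python3 -m pendant '[[0.3,-0.3,3.5,0],[0.3,-0.3,6.6,0],[0.3,-0.3,6.6,0],[0.3,-0.3,6.6,0]]'; python3 -m pendant '[[0,0,0,0],[0,0,0,0],[0,0,0,0],[0,0,0,0],[0,0,0,0],[0,0,0,0]]' 0;python3 -m pendant '[[0,0,-2,0],[0,0,-5,0],[0,0,-9,0],[0,0,-13,0],[0,0,-16,0],[0,0,-16,0]]'; python3 -c "
from h import *
a=np.radians(8.9);P=np.array([.5161,.1917])-.0505*np.array([np.cos(a),np.sin(a)]);print(P)
print(go([*P,.19],8.9))"
```

```text
time_s: 19.58
eef_pos: [0.3797, -0.2714, 0.0355]
eef_rot: [-0.0, 0.739, 0.674, 0.0]
wrist_force: [-0.1, 0.3, -0.0]
opening: 0.6
grasp_force: 0.0
time_s: 20.08
eef_pos: [0.3805, -0.2726, 0.037]
eef_rot: [0.002, 0.739, 0.674, -0.0]
wrist_force: [-0.1, 1.4, 8.2]
opening: 0.146
grasp_force: 59.4
time_s: 20.58
eef_pos: [0.382, -0.2743, 0.2029]
eef_rot: [0.007, 0.739, 0.674, -0.0]
wrist_force: [1.0, -1.5, -0.4]
opening: 0.147
grasp_force: 58.9
[0.46620803 0.18388713]
(array([46.4 ,  4.21,  0.86]), 'tool x yaw 84.8', 'roll', np.float64(75.8830519803901))
```

```bash
python3 -m pendant '[[46.4,4.2,1,75.9],[46.4,4.2,1,75.9],[46.4,4.2,1,75.9],[46.4,4.2,1,75.9],[46.4,4.2,1,75.9],[46.4,4.2,1,75.9],[46.4,4.2,1,75.9],[46.4,4.2,1,75.9],[46.4,4.2,1,75.9],[46.4,4.2,1,75.9],[46.4,4.2,1,75.9],[46.4,4.2,1,75.9]]';python3 -m pendant '[[0,0,0,0],[0,0,0,0],[0,0,0,0],[0,0,0,0],[0,0,0,0]]';python3 -c "
from h import *
print(go([.4662,.184,.095],8.9))"
```

```text
time_s: 21.58
eef_pos: [0.4562, 0.1455, 0.1863]
eef_rot: [0.0, 0.995, 0.104, 0.001]
wrist_force: [1.1, -1.2, 0.4]
opening: 0.145
grasp_force: 58.9
time_s: 22.0
eef_pos: [0.4561, 0.1427, 0.1858]
eef_rot: [0.0, 0.994, 0.106, 0.0]
wrist_force: [-0.3, -0.1, 0.4]
opening: 0.149
grasp_force: 59.0
(array([ 1.85, -3.83,  9.08]), 'tool x yaw 12.1', 'roll', np.float64(3.242555630194886))
```

```bash
python3 -m pendant '[[1.85,-3.8,3,3.2],[1.85,-3.8,6,3.2],[1.85,-3.8,9,3.2],[1.85,-3.8,9,3.2],[1.85,-3.8,9,3.2],[1.85,-3.8,9,3.2],[1.85,-3.8,9,3.2]]';python3 -c "
from h import *
im,K,T=grab('wrist','w11');np.savez('w11',K=K,T=T,T0=pose())"
```

```text
time_s: 22.58
eef_pos: [0.468, 0.1844, 0.098]
eef_rot: [-0.0, 0.997, 0.078, 0.002]
wrist_force: [0.7, 0.1, -0.4]
opening: 0.149
grasp_force: 59.0
```

View pics/w11.png

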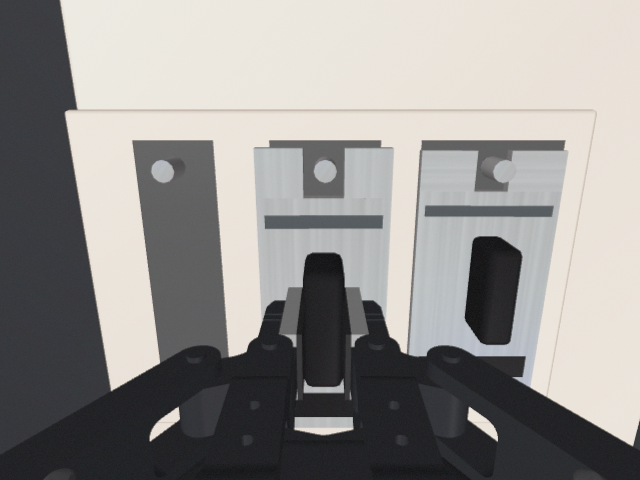

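The middle pin (325,171) is in the notch opening (303–344, rows 149–197), and the wide blade is still seated at right.

```bash
sed -i 's/-.036+.005/-.034+.005/' notch.py; python3 notch.py w11 325 171 303 344 149 197
```

```text
pin [4.88 0.01 5.22] mouth [ 5.96 -0.05  2.92] back [ 4.23 -0.05  2.92]
shift dy 0.06 dx to put pin 8.5mm from back: -0.2 TCP z 0.09801817009702447
```

```bash
python3 -m pendant '[[-0.1,0.06,0,0],[-0.1,0.06,1,0],[-0.1,0.06,2,0],[-0.1,0.06,2.6,0],[-0.1,0.06,3.0,0],[-0.1,0.06,3.2,0],[-0.1,0.06,3.2,0],[-0.1,0.06,3.2,0]]'
```

```text
time_s: 23.3
eef_pos: [0.4643, 0.184, 0.064]
eef_rot: [0.0, 0.997, 0.079, -0.001]
wrist_force: [-7.4, -1.4, 14.2]
opening: 0.148
grasp_force: 61.0
```

```bash
python3 -m pendant '[[0,0,0,0],[0,0,0,0],[0,0,0,0],[0,0,0,0],[0,0,0,0]]' 0.35; python3 -m pendant '[[0,0,-3,0],[0,0,-6,0],[0,0,-9,0],[0,0,-12,0],[0,0,-12,0],[0,0,-12,0]]';python3 -c "
from h import *
im,K,T=grab('wrist','w12');np.savez('w12',K=K,T=T,T0=pose())
print(go([.475,-.33,.32],88))"
```

```text
time_s: 23.72
eef_pos: [0.4652, 0.1841, 0.0634]
eef_rot: [0.0, 0.997, 0.079, -0.0]
wrist_force: [0.3, 0.3, 0.8]
opening: 0.347
grasp_force: 0.0
time_s: 24.22
eef_pos: [0.4667, 0.1843, 0.1856]
eef_rot: [-0.0, 0.997, 0.079, 0.002]
wrist_force: [-0.7, 0.5, -0.7]
opening: 0.353
grasp_force: 0.0
(array([ -7.09,  50.93, -13.62]), 'tool x yaw 9.0', 'roll', np.float64(-78.99411511308506))
```

View pics/w12.png

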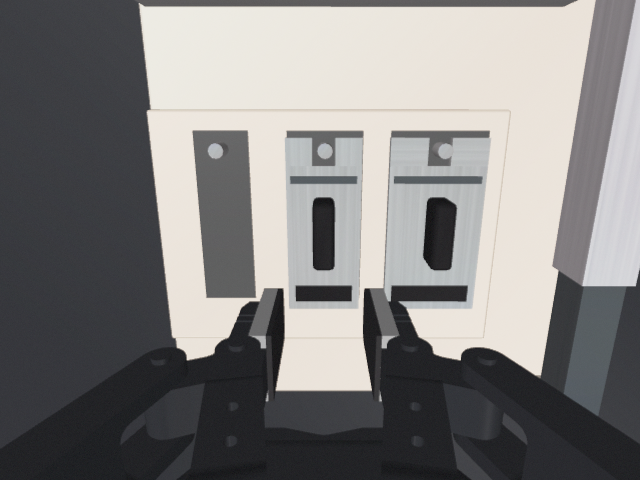

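The middle and wide blades are both seated flat, with pins at (325,151) and (445,151) in their notches. Back to the pan for the narrow one.

```bash
python3 -m pendant '[[-7.1,50.9,-13.4,-79],[-7.1,50.9,-13.4,-79],[-7.1,50.9,-13.4,-79],[-7.1,50.9,-13.4,-79],[-7.1,50.9,-13.4,-79],[-7.1,50.9,-13.4,-79],[-7.1,50.9,-13.4,-79],[-7.1,50.9,-13.4,-79],[-7.1,50.9,-13.4,-79],[-7.1,50.9,-13.4,-79],[-7.1,50.9,-13.4,-79],[-7.1,50.9,-13.4,-79]]' 0.6;python3 -m pendant '[[0,0,0,0],[0,0,0,0],[0,0,0,0],[0,0,0,0],[0,0,0,0]]'; python3 -c "
from bl import *
im,K,T=grab('wrist','w13');print(pose()[:3,3])
for t in (225,235,240,245):
  for b in blades(im,K,T,thr=t): print(t,np.round(b[:2],4),b[2].round(4),round(b[3],1),go([*b[2],.10],b[3]))"
```

```text
time_s: 25.27
eef_pos: [0.4729, -0.2529, 0.2954]
eef_rot: [-0.002, 0.727, 0.687, -0.0]
wrist_force: [1.2, -0.4, 0.3]
opening: 0.601
grasp_force: 0.0
time_s: 25.68
eef_pos: [0.4738, -0.25, 0.2963]
eef_rot: [-0.001, 0.729, 0.685, -0.0]
wrist_force: [-0.8, -0.6, 0.5]
opening: 0.603
grasp_force: 0.0
[ 0.47390757 -0.25015425  0.2966029 ]
225 [0.0367 0.1207] [ 0.4263 -0.2796] 82.3 (array([-3.25, -4.55, 19.66]), 'tool x yaw 86.5', 'roll', np.float64(4.161294608426999))
225 [0.0196 0.1171] [ 0.5412 -0.1402] 0.2 (array([11.37,  6.06, 19.66]), 'tool x yaw 86.5', 'roll', np.float64(86.30922081333448))
235 [0.036  0.1197] [ 0.4265 -0.2795] 82.4 (array([-3.24, -4.53, 19.66]), 'tool x yaw 86.5', 'roll', np.float64(4.089942356768006))
240 [0.0355 0.1194] [ 0.4265 -0.2794] 82.4 (array([-3.23, -4.54, 19.66]), 'tool x yaw 86.5', 'roll', np.float64(4.107317028460102))
```

The narrow blade has been knocked about 5 cm aside, to (0.4264, -0.2795) with yaw 82.4. I'll go to the new pose.

```bash
python3 -m pendant '[[-3.2,-4.5,10,4.1],[-3.2,-4.5,13,4.1],[-3.2,-4.5,16,4.1],[-3.2,-4.5,19.6,4.1],[-3.2,-4.5,19.6,4.1],[-3.2,-4.5,19.6,4.1],[-3.2,-4.5,19.6,4.1],[-3.2,-4.5,19.6,4.1]]' 0.6; python3 -c "
from h import *
im,K,T=grab('wrist','w14')
print(go([.4264,-.2795,.035],82.4))
m=(im.max(2)<60).astype('u1');m[:150]=0
n,l,s,c=cv2.connectedComponentsWithStats(m);T0=pose()
for k in range(1,n):
  if 1200<s[k,4]<6000: print(s[k],c[k],(T0[:3,:3].T@(plane(K,T,*c[k],.033)-T0[:3,3])*100).round(2))
"
```

```text
time_s: 26.4
eef_pos: [0.4284, -0.2812, 0.1034]
eef_rot: [0.001, 0.753, 0.658, 0.0]
wrist_force: [-0.1, -1.4, 0.7]
opening: 0.6
grasp_force: 0.0
(array([ 0.21, -0.31,  6.93]), 'tool x yaw 82.3', 'roll', np.float64(-0.05692199145801169))
[ 304  211   28   91 2380] [317.82521008 255.93613445] [ 0.6  -0.33  7.12]
```

```bash
python3 -m pendant '[[0.15,-0.3,3.5,0],[0.15,-0.3,6.7,0],[0.15,-0.3,6.7,0],[0.15,-0.3,6.7,0]]'; python3 -m pendant '[[0,0,0,0],[0,0,0,0],[0,0,0,0],[0,0,0,0],[0,0,0,0],[0,0,0,0]]' 0;python3 -m pendant '[[0,0,-2,0],[0,0,-5,0],[0,0,-9,0],[0,0,-13,0],[0,0,-16,0],[0,0,-16,0]]'; python3 -c "
from h import *
a=np.radians(8.9);P=np.array([.5056,.2587])-.0505*np.array([np.cos(a),np.sin(a)]);print(P)
print(go([*P,.19],8.9))"
```

```text
time_s: 26.78
eef_pos: [0.4247, -0.2788, 0.0354]
eef_rot: [-0.0, 0.753, 0.658, 0.0]
wrist_force: [-0.3, 0.0, -0.1]
opening: 0.599
grasp_force: 0.0
time_s: 27.28
eef_pos: [0.4258, -0.2803, 0.0369]
eef_rot: [0.002, 0.753, 0.658, 0.0]
wrist_force: [0.1, 0.7, 7.7]
opening: 0.144
grasp_force: 59.3
time_s: 27.78
eef_pos: [0.4275, -0.282, 0.203]
eef_rot: [0.007, 0.753, 0.658, 0.0]
wrist_force: [0.5, -1.3, -1.0]
opening: 0.15
grasp_force: 58.9
[0.45570803 0.25088713]
(array([53.2 , -4.34,  0.76]), 'tool x yaw 82.3', 'roll', np.float64(73.4093284424298))
```

```bash
python3 -m pendant '[[53.2,-4.3,1,73.4],[53.2,-4.3,1,73.4],[53.2,-4.3,1,73.4],[53.2,-4.3,1,73.4],[53.2,-4.3,1,73.4],[53.2,-4.3,1,73.4],[53.2,-4.3,1,73.4],[53.2,-4.3,1,73.4],[53.2,-4.3,1,73.4],[53.2,-4.3,1,73.4],[53.2,-4.3,1,73.4],[53.2,-4.3,1,73.4]]';python3 -m pendant '[[0,0,0,0],[0,0,0,0],[0,0,0,0],[0,0,0,0]]';python3 -c "
from h import *
print(go([.4557,.251,.095],8.9))"
```

```text
time_s: 28.78
eef_pos: [0.4489, 0.1622, 0.1868]
eef_rot: [0.0, 0.997, 0.075, 0.001]
wrist_force: [0.6, -0.4, -0.6]
opening: 0.15
grasp_force: 58.9
time_s: 29.12
eef_pos: [0.4489, 0.1601, 0.1863]
eef_rot: [0.0, 0.997, 0.077, 0.0]
wrist_force: [0.4, -0.3, -1.4]
opening: 0.145
grasp_force: 59.0
(array([ 2.07, -8.88,  9.13]), 'tool x yaw 8.9', 'roll', np.float64(-0.023899103947883304))
```

```bash
python3 -m pendant '[[2.05,-4,0,0],[2.05,-8.8,0,0],[2.05,-8.8,3,0],[2.05,-8.8,6,0],[2.05,-8.8,9,0],[2.05,-8.8,9,0],[2.05,-8.8,9,0],[2.05,-8.8,9,0],[2.05,-8.8,9,0]]';python3 -c "
from h import *
im,K,T=grab('wrist','w15');np.savez('w15',K=K,T=T,T0=pose())"
```

```text
time_s: 29.87
eef_pos: [0.4575, 0.2508, 0.0985]
eef_rot: [-0.0, 0.997, 0.077, 0.002]
wrist_force: [0.1, -0.4, -0.3]
opening: 0.147
grasp_force: 59.1
```

View pics/w15.png

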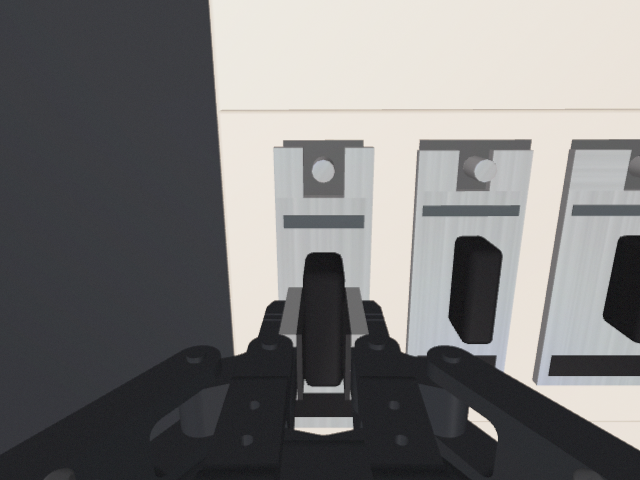

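The narrow pin (323,170) is in the notch opening (303–344, rows 148–197), the same layout as the middle blade. I'll lower with the same shift.

```bash
python3 notch.py w15 323 170 303 344 148 197; python3 -m pendant '[[-0.1,0.02,0,0],[-0.1,0.02,1,0],[-0.1,0.02,2,0],[-0.1,0.02,2.6,0],[-0.1,0.02,3.0,0],[-0.1,0.02,3.2,0],[-0.1,0.02,3.2,0],[-0.1,0.02,3.2,0]]'
```

```text
pin [ 4.92 -0.07  5.27] mouth [ 6.   -0.05  2.92] back [ 4.23 -0.05  2.92]
shift dy -0.02 dx to put pin 8.5mm from back: -0.17 TCP z 0.09845468015933581
time_s: 30.58
eef_pos: [0.4539, 0.2507, 0.0639]
eef_rot: [0.0, 0.997, 0.078, -0.001]
wrist_force: [-3.0, -2.0, 4.6]
opening: 0.15
grasp_force: 59.8
```

```bash
python3 -m pendant '[[0,0,0,0],[0,0,0,0],[0,0,0,0],[0,0,0,0],[0,0,0,0]]' 0.35; python3 -m pendant '[[0,0,-3,0],[0,0,-6,0],[0,0,-9,0],[0,0,-12,0],[0,4,-14,0],[0,8,-16,0],[0,8,-16,0],[0,8,-16,0],[0,8,-16,0]]' ;python3 -c "
from h import *
im,K,T=grab('wrist','w16');np.savez('w16',K=K,T=T,T0=pose())
print(go([.485,.0147,.12],8.9))"
```

```text
time_s: 31.0
eef_pos: [0.4546, 0.2508, 0.064]
eef_rot: [-0.0, 0.997, 0.078, 0.0]
wrist_force: [0.3, 0.2, 0.4]
opening: 0.354
grasp_force: 0.0
time_s: 31.75
eef_pos: [0.4668, 0.1717, 0.2239]
eef_rot: [-0.0, 0.997, 0.077, -0.0]
wrist_force: [-0.6, 0.0, -1.0]
opening: 0.351
grasp_force: 0.0
(array([-0.57, 15.85, 10.32]), 'tool x yaw 8.9', 'roll', np.float64(-0.02338947749495901))
```

View pics/w16.png

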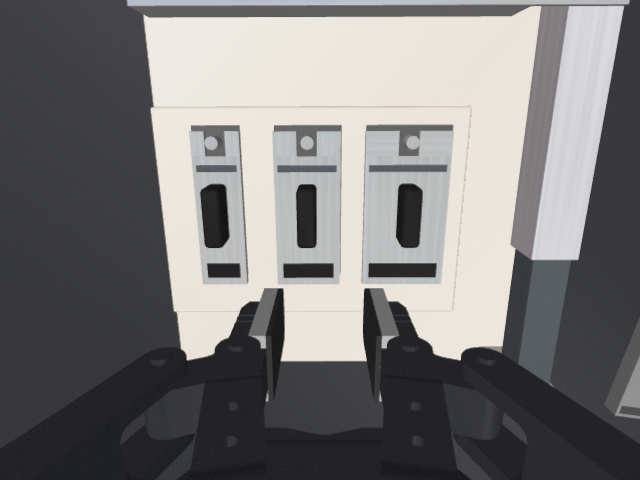

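All three blades are seated, with pins at (211,143), (307,143) and (413,143) in their notches. Now back to the tube grip to shut the guard.

```bash
python3 -m pendant '[[-0.5,4,0,0],[-0.5,8,0,0],[-0.5,12,0,0],[-0.5,15.8,4,0],[-0.5,15.8,8,0],[-0.5,15.8,10.3,0],[-0.5,15.8,10.3,0],[-0.5,15.8,10.3,0],[-0.5,15.8,10.3,0]]' 0.9; python3 -c "
from h import *
print(go([.4845,.0146,.060],8.8))"
```

```text
time_s: 32.55
eef_pos: [0.487, 0.0158, 0.122]
eef_rot: [-0.0, 0.997, 0.078, 0.0]
wrist_force: [0.4, -0.1, 0.5]
opening: 0.906
grasp_force: 0.0
(array([-0.27,  0.08,  6.2 ]), 'tool x yaw 9.0', 'roll', np.float64(0.18760222772775137))
```

```bash
python3 -m pendant '[[-0.2,0.1,3,0],[-0.2,0.1,6.1,0],[-0.2,0.1,6.1,0],[-0.2,0.1,6.1,0]]'; python3 -m pendant '[[0,0,0,0],[0,0,0,0],[0,0,0,0],[0,0,0,0],[0,0,0,0],[0,0,0,0],[0,0,0,0]]' 0;python3 -m pendant '[[-0.4,0,0,0],[-0.8,0,0,0],[-1.2,0,0,0],[-1.6,0,0,0],[-2.0,0,0,0],[-2.4,0,0,0],[-2.8,0,0,0],[-3.1,0,0,0],[-3.25,0,0,0],[-3.25,0,0,0],[-3.25,0,0,0]]'
```

```text
time_s: 32.88
eef_pos: [0.4847, 0.0143, 0.061]
eef_rot: [-0.0, 0.997, 0.078, -0.0]
wrist_force: [0.2, 0.1, -0.1]
opening: 0.901
grasp_force: 0.0
time_s: 33.47
eef_pos: [0.4863, 0.0145, 0.0626]
eef_rot: [-0.001, 0.997, 0.077, 0.002]
wrist_force: [-3.0, 6.5, 13.0]
opening: 0.368
grasp_force: 59.6
time_s: 34.38
eef_pos: [0.4544, 0.0095, 0.0626]
eef_rot: [-0.001, 0.997, 0.077, 0.002]
wrist_force: [-2.0, 8.3, 15.3]
opening: 0.368
grasp_force: 60.8
```

```bash
python3 -m pendant '[[0,0,0,0],[0,0,0,0],[0,0,0,0],[0,0,0,0],[1.5,0,0,0],[3.25,0,0,0],[3.25,0,0,0],[3.25,0,0,0]]' 0.8;  python3 -m pendant '[[0,0,0,0],[0,0,0,0],[0,0,0,0],[0,0,0,0],[0,0,0,0],[0,0,0,0]]' 0; python3 -m pendant '[[-0.4,0,0,0],[-0.8,0,0,0],[-1.2,0,0,0],[-1.6,0,0,0],[-2.0,0,0,0],[-2.4,0,0,0],[-2.8,0,0,0],[-3.1,0,0,0],[-3.25,0,0,0],[-3.25,0,0,0],[-3.25,0,0,0]]'
```

```text
time_s: 35.05
eef_pos: [0.4847, 0.0135, 0.0599]
eef_rot: [0.0, 0.997, 0.078, -0.0]
wrist_force: [0.3, 0.9, -0.3]
opening: 0.799
grasp_force: 0.0
time_s: 35.55
eef_pos: [0.4838, 0.0141, 0.0603]
eef_rot: [-0.001, 0.997, 0.078, -0.0]
wrist_force: [-2.7, 3.4, 4.9]
opening: 0.368
grasp_force: 60.2
time_s: 36.47
eef_pos: [0.4519, 0.0091, 0.0603]
eef_rot: [-0.001, 0.997, 0.077, -0.0]
wrist_force: [-1.4, 5.6, 5.7]
opening: 0.361
grasp_force: 61.5
```

```bash
python3 -m pendant '[[0,0,0,0],[0,0,0,0],[0,0,0,0],[0,0,0,0],[1.5,0,0,0],[3.25,0,0,0],[3.25,0,0,0],[3.25,0,0,0]]' 0.8;  python3 -m pendant '[[0,0,0,0],[0,0,0,0],[0,0,0,0],[0,0,0,0],[0,0,0,0],[0,0,0,0]]' 0; python3 -m pendant '[[-0.4,0,0,0],[-0.8,0,0,0],[-1.2,0,0,0],[-1.6,0,0,0],[-2.0,0,0,0],[-2.4,0,0,0],[-2.8,0,0,0],[-3.1,0,0,0],[-3.2,0,0,0],[-3.2,0,0,0],[-3.2,0,0,0]]'; python3 -m pendant '[[0,0,0,0],[0,0,0,0],[0,0,0,0],[0,0,0,0],[0,0,-3,0],[0,0,-6,0],[0,-4,-10,0],[0,-8,-14,0],[0,-8,-18,0],[0,-8,-18,0],[0,-8,-18,0]]' 0.9; python3 -c "
from h import *
im,K,T=grab('wrist','w17');np.savez('w17',K=K,T=T)"
```

```text
time_s: 37.13
eef_pos: [0.4848, 0.0134, 0.06]
eef_rot: [0.0, 0.997, 0.078, -0.0]
wrist_force: [0.0, -0.3, 0.2]
opening: 0.802
grasp_force: 0.0
time_s: 37.63
eef_pos: [0.4838, 0.0142, 0.0603]
eef_rot: [-0.001, 0.997, 0.078, -0.0]
wrist_force: [-3.0, 3.8, 5.1]
opening: 0.367
grasp_force: 60.3
time_s: 38.55
eef_pos: [0.4525, 0.0092, 0.0604]
eef_rot: [-0.001, 0.997, 0.077, -0.0]
wrist_force: [-1.5, 4.4, 6.7]
opening: 0.362
grasp_force: 61.5
time_s: 39.47
eef_pos: [0.4433, 0.0889, 0.2458]
eef_rot: [0.001, 0.997, 0.079, 0.005]
wrist_force: [0.6, 0.5, 0.3]
opening: 0.899
grasp_force: 0.0
```

View pics/w17.png

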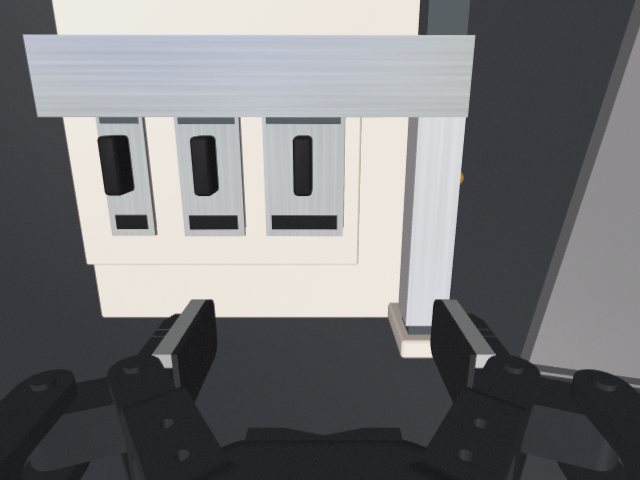

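The guard is back over the notches, the blades haven't moved, and brass shows at (461,178). Now I'll compare guard and pin against the first view.

```bash
python3 - <<'E'
from h import *
a=np.radians(8.9);e=np.array([np.cos(a),np.sin(a)]);n=np.array([-e[1],e[0]])
for f,u,vs in (('w1',330,115),('w17',250,116.5)):
    d=np.load(f+'.npz');im=cv2.imread(f'pics/{f}.png').astype(int)
    hsv=cv2.cvtColor(im.astype('u1'),cv2.COLOR_BGR2HSV);m=cv2.inRange(hsv,(8,90,60),(35,255,255));m[:,:440]=0;m[:,500:]=0;m[:140]=0;m[220:]=0
    ys,xs=np.where(m);p=plane(d['K'],d['T'],xs.max(),ys.mean(),.06)[:2]
    g=plane(d['K'],d['T'],u,vs,.066)[:2]
    print(f,len(xs),'pin tip',p@e,p@n,'guard edge-ish',g@e)
    print(im[105:124,u].sum(1).tolist())
    Tp=plane(d['K'],d['T'],450 if f=='w1' else 428,273 if f=='w1' else 330,.077)[:2];print('tube end',Tp@e)
E
```

```text
w1 12 pin tip 0.4803342540297278 -0.08428429673500655 guard edge-ish 0.5210749207508095
[590, 592, 582, 585, 585, 582, 588, 589, 593, 598, 385, 311, 309, 313, 314, 311, 311, 313, 312]
tube end 0.3655391440742679
w17 32 pin tip 0.4796922939804071 -0.08413494038323474 guard edge-ish 0.523204458914655
[590, 586, 582, 590, 587, 583, 583, 592, 589, 590, 600, 594, 685, 693, 692, 693, 694, 690, 694]
tube end 0.36342661647200003
```

Both match the starting state: the pin tip is at the same proud position and the guard is within about 2 mm of shut, so I'm handing in.

```bash
python3 -c "
from bench import workorder
print(workorder.hand_in())"
```

```text
the job is handed in; nothing more can be done
None
```

I handed the job in at about 39 s: all three blades looked seated on their own beds, and the guard is back at its first hole with the pin sprung out; the judge returned no verdict.

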